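# Gauge a collar on the stepped taper and set the cursor

### The arm

A 6-joint arm with a two-finger parallel gripper is mounted at the origin on the work surface. World frame = base frame: x ahead of the robot, y to its left, z up, the work surface at z = 0. Lengths are in mm, angles in rad, forces in N, time in s.
With the tool pointing down it reaches from about 300 to 875 mm from the base axis. Payload 4.2 kg.
Tool frame: the origin (TCP) lies midway between the tips of the shut fingers; the grasp point (between the pads) lies 19 mm behind it; z points along the fingers, y is the direction in which the jaws open and shut (so a half turn about z gives the same grasp; the last joint's range is limited). The gripper opens to 85 mm and grips with 20 to 120 N. Pads are 22 mm wide; open, the fingers measure 114 mm over their backs; the gripper's body (76 mm by 85 mm) begins 54 mm behind the grasp point. The pads swing forward as they close: fully open they stand 13 mm farther back than shut.
Start: joints at [1.233, 0.32, 1.565, -0, 1.257, -0.02], TCP at [179.677, 546.221, 231.338] pointing down, gripper open.
Joint ranges: [-3.11, 3.11], [-0.84, 2.01], [0.21, 2.61], [-1.34, 4.49], [0.05, 2.63], [-2.56, 2.56]. Speed limits (rad/s): [2.57, 2.57, 3.14, 3.14, 3.14, 3.14].

### API

Orientations are given as a unit quaternion [x, y, z, w].
In Python, from rig import r gives the robot as it stands.
- The arm moves only by the tool step_arm, never from a script. Its arguments are lists of equal length, an entry for each row: "travel": the shift along the tool's x, y, z in cm, a list of three; "dr": the turn, a rotation vector about the tool's x, y, z in degrees, a list of three; "claw": the finger opening in cm, from 0 to 8.54. A call has 1 to 8 rows; each row shifts and turns the commanded pose from where the row before left it, along the tool's axes as they then stand; what a row does not reach is not made up. A row lasts 1/12 s, in which the tool goes at most 41.7 mm and 7.16 degrees, less where a joint would pass 70% of its speed; a pose out of reach is approached as far as the arm can. A call is refused whole if a number of a shift passes 4.17 or a number of a turn 7.16, either way. A call with a gripper value outside its range is refused whole. The fingers move at their own pace and stop on an object; "grip_force" is the grip in N (left out, the last holds). Time passes only in rows, so rows that do not move let the fingers close. It gives the time, the measured TCP pose, the force and the opening at its end, in the units of the state.
- r.read_state(): the state, without advancing time (a new reading comes with each control period).
- r.grab_frame(name): name is "scene" or "top"; returns a dict with "frame" (400x640x3 uint8, red, green, blue), "range_z" (400x640 float32, mm along the optical axis (not along the pixel's ray), 0 where there is no reading), "fovy" (degrees; the focal length in pixels is half the picture's height over the tangent of half this angle, whatever the lens; pixels are square), "cx", "cy" (the principal point, pixels), "distortion" ([k1, k2, p1, p2, k3] as OpenCV has them; the pictures are not rectified), "xyz" and "attitude" of the camera in the world. Camera axes: x right, y down, z forward; pixel columns grow to the right and rows downward; lengths in mm; the calibration is good to about 2 mm. A picture is of the moment at which its call begins.
- r.hand_in(): hands the job in, once; it reports no verdict.
The state is a dict: "time_s": time; "joints": joint angles; "qd": joint speeds; "joint_torque": joint torques, N m; "tcp_pos": TCP position; "tool_rot": TCP orientation; "contact_force": force on the tool from outside, world axes, zero at the start; "moment": the same for the moment, N m; "finger_gap": finger opening in mm.
Only numpy, scipy, OpenCV 4.12 (cv2) and the standard library are available. Lean on these libraries where they do the work, as an engineer would, in place of code of your own. Each camera call takes 0.05 s, during which the arm holds its last target. There are 200 camera calls.

### The job

One of the three grey collars hangs loosely on the thin end of the taper gauge. Push it along the taper until it stops, sitting square and fully home on the step that fits its bore, and then slide the gauge's cursor so that its pointer is in line with the middle of that collar. Leave the two spare collars and everything else on the bench where they are.

Things in the scene. Friction and masses are not known exactly. Their poses are not given: they have to be found in the camera images.
- gauge_tip (a point): centre of the free end of the gauge's fixed white mandrel, 95 mm above the bench; y runs level along the mandrel to its thick end, z up, x across. By distance from the tip: 0-45 mm lead-in, diameter 14 mm; steps of diameter 20 (53-69 mm), 26 (77-93 mm) and 32 mm (101-117 mm), each with a black line round its middle, joined by 8 mm conical ramps; last ramp at 117-125 mm up to diameter 38
- cursor (a joint): place in m of the gauge's cursor on its rail: distance of its pointer from the plane of the tip, measured along the mandrel towards the thick end (0 to 0.185). It starts beside the headstock (0.142 to 0.172), slides with light friction (about 1.5 N) and stays where it is left
- cursor_fin (a point): middle of the cursor's upright black fin, 75 mm above the bench, 62 mm from the mandrel's axis on its -x side; axes as the tip. Fin 22 mm wide (x), 8 mm thick (y), 41 to 91 mm above the bench, on a 28 x 24 mm (x, y) carriage whose top is 43 mm above the bench; a thin pointer in its middle points to the mandrel. Push it along y or pinch it from above
- headstock (a point): top centre of the gauge's blue headstock, 145 mm along y from the tip, 115 mm above the bench, 50 mm wide (x), 26 mm long (y). The mandrel sticks out of its -y side, a plain 14 mm rod with the two spare collars out of its +y side. Same axes as the tip. Small loose things up to 70 mm high stand round the gauge, 62 mm or more from the mandrel's axis, and a bottle 130 mm high on its +x side
- gauge: blue base plate of the gauge, fixed to the bench; origin on the bench straight below a point of the mandrel's axis 100 mm from the tip; same axes as the tip. The plate is 15 mm high and spans x -90 to +46 mm, y -133 to +157 mm
- collar_a_mid (a point): centre of a smooth grey collar: 66 mm across, 14 mm thick, 60 g, y = its level bore axis. Collars differ only in bore; each fits one step with 1.5 mm to spare: pushed on, it climbs the ramps, covers its step and stops at the next ramp (4 to 10 N seat it). Any one of the three hangs on the lead-in, middle 15-35 mm from the tip, 3-10 mm below the axis; the others 175 mm or more from the tip
- collar_b_mid (a point): centre of a smooth grey collar: 66 mm across, 14 mm thick, 60 g, y = its level bore axis. Collars differ only in bore; each fits one step with 1.5 mm to spare: pushed on, it climbs the ramps, covers its step and stops at the next ramp (4 to 10 N seat it). Any one of the three hangs on the lead-in, middle 15-35 mm from the tip, 3-10 mm below the axis; the others 175 mm or more from the tip
- collar_c_mid (a point): centre of a smooth grey collar: 66 mm across, 14 mm thick, 60 g, y = its level bore axis. Collars differ only in bore; each fits one step with 1.5 mm to spare: pushed on, it climbs the ramps, covers its step and stops at the next ramp (4 to 10 N seat it). Any one of the three hangs on the lead-in, middle 15-35 mm from the tip, 3-10 mm below the axis; the others 175 mm or more from the tip
There are look-alikes about, which are no part of the job. Leave any purple look-alike of the part that bears collar_a_mid alone.

How it is judged:
By the outcome, as a careful person would: the job done as asked, in the order asked, and still so for the second after the job is handed in, with the robot touching nothing.
It also fails if it takes over 48 s, if anything falls off the work surface, if the arm or the gripper's body presses on something with over 40 N, if the wrist force passes 120 N, or if a joint passes its speed limit or range.

## Working session

There is one attempt and no reset: what is moved stays moved. The work goes in short steps, Python scripts to look and compute and a tool call to move; the robot and the scene stay as the last step left them, time stands still between calls to the robot, and variables do not carry over. Pictures are saved under pics/ and viewed, about 8 in all and at most 12, crops included, and the job is handed in when it is done.

Besides the shell and the picture viewer there is one more tool, called as a command line: name --argument value ..., lists and objects as JSON in quotes. step_arm: Moves the arm, as the interface text tells. Its arguments: {"type":"object","properties":{"travel":{"type":"array","items":{"type":"array","items":{"type":"number"}}},"dr":{"type":"array","items":{"type":"array","items":{"type":"number"}}},"claw":{"type":"array","items":{"type":"number"}},"grip_force":{"type":"number"}},"required":["travel","dr","claw"]}

```bash
ls; mkdir -p pics; cat > h.py <<'E'
import numpy as np, cv2, pickle
from scipy.spatial.transform import Rotation as R
from rig import r
def grab(n,save=None):
    d=r.grab_frame(n)
    if save: cv2.imwrite(save,cv2.cvtColor(d["frame"],cv2.COLOR_RGB2BGR))
    return d
def cam(d):
    f=200/np.tan(np.radians(d["fovy"])/2)
    K=np.array([[f,0,d["cx"]],[0,f,d["cy"]],[0,0,1.]])
    a=np.array(d["attitude"],float)
    Rm=R.from_quat(a).as_matrix() if a.size==4 else a.reshape(3,3)
    return K,np.array(d["distortion"],float),Rm,np.array(d["xyz"],float)
def rays(d,uv):
    K,D,Rm,t=cam(d)
    p=cv2.undistortPoints(np.array(uv,float).reshape(-1,1,2),K,D).reshape(-1,2)
    return np.c_[p,np.ones(len(p))]
def cloud(d):
    K,D,Rm,t=cam(d)
    v,u=np.mgrid[0:400,0:640]
    q=rays(d,np.c_[u.ravel(),v.ravel()])*d["range_z"].reshape(-1,1)
    return (q@Rm.T+t).reshape(400,640,3)
def onplane(d,uv,z):
    K,D,Rm,t=cam(d); w=rays(d,uv)@Rm.T
    return t+w*((z-t[2])/w[:,2])[:,None]
def proj(d,P):
    K,D,Rm,t=cam(d); return cv2.projectPoints((np.array(P,float).reshape(-1,3)-t)@Rm,np.zeros(3),np.zeros(3),K,D)[0].reshape(-1,2)
E
python3 - <<'E'
from h import *
s=r.read_state(); print(s)
for n in("scene","top"):
    d=grab(n,f"pics/{n}0.png"); print(n,d["xyz"],d["attitude"],d["fovy"],d["cx"],d["cy"],d["distortion"])
E
```

```text
pics
{'time_s': 0.0, 'joints': array([ 1.23302528e+00,  3.20263397e-01,  1.56567791e+00, -3.19738097e-06,
        1.25742200e+00, -1.99742636e-02]), 'qd': array([-0.00026493, -0.00099173, -0.00118563,  0.00041581,  0.00037675,
       -0.00253189]), 'joint_torque': array([-1.98157250e-03, -4.15519774e+01, -2.34156436e+01, -3.20324143e-04,
        8.66061193e-03,  1.08391333e-05]), 'tcp_pos': array([179.49732739, 545.75201411, 230.49908079]), 'tool_rot': array([ 1.58230020e-01,  9.87401882e-01, -8.71472459e-04, -1.56021610e-04]), 'contact_force': array([-0.78404883, -0.50146509, -0.52804583]), 'moment': array([-0.01658853,  0.00029621,  0.00503279]), 'finger_gap': 85.67600041093448}
scene [1176.45313688 -119.25121884  474.53979966] [ 0.71564033  0.51290081 -0.28504776 -0.378866  ] 48.29140516647654 319.24142889904533 198.68935750942663 [-0.12447889  0.          0.          0.          0.        ]
top [514.53902497  44.26349443 752.83755856] [ 0.71061994 -0.70059112  0.0471583  -0.04435626] 55.069824515511456 319.86797548535407 198.16370841758507 [-0.06152462  0.          0.          0.          0.        ]
```

View pics/scene0.png

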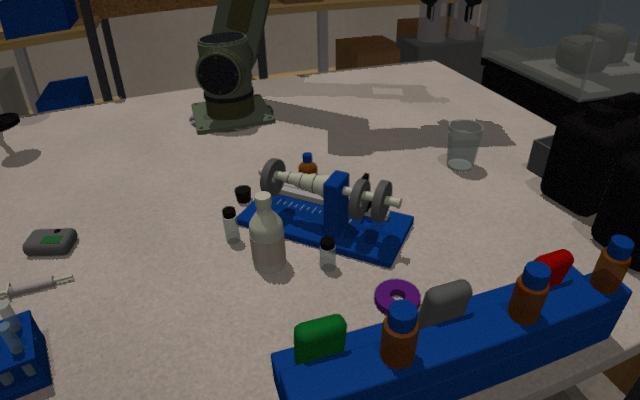

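View pics/top0.png

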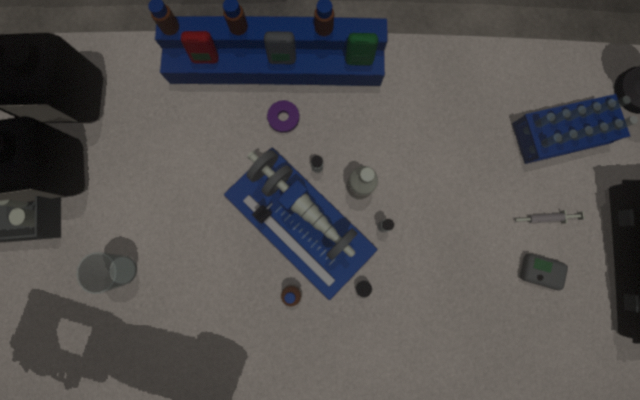

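The scene view shows the gauge at about (330,210), with the collar on the lead-in at (272,177). In the top view the gauge runs diagonally: tip near (352,254), hanging collar near (342,243), cursor near (263,212), spares near (262,165) and (275,180).

```bash
python3 - <<'E'
from h import *
d=grab("top"); C=cloud(d); im=d["frame"].astype(int)
hsv=cv2.cvtColor(d["frame"],cv2.COLOR_RGB2HSV)
ok=np.zeros((400,640),bool); ok[130:310,210:390]=1
blue=ok&(hsv[...,0]>100)&(hsv[...,0]<130)&(hsv[...,1]>150)&(C[...,2]<30)
P=C[blue]; print("plate n",len(P),np.median(P,0))
n,l,st,ce=cv2.connectedComponentsWithStats(blue.astype(np.uint8))
k=1+st[1:,4].argmax(); cnt=np.argwhere(cv2.morphologyEx((l==k).astype(np.uint8),cv2.MORPH_CLOSE,np.ones((15,15))))[:,::-1]
hull=cv2.convexHull(cnt.astype(np.int32)).reshape(-1,2)
w=onplane(d,hull,15)[:,:2].astype(np.float32); rc=cv2.minAreaRect(w); print("rect",rc); print(cv2.boxPoints(rc))
# headstock
hb=ok&(hsv[...,0]>100)&(hsv[...,0]<130)&(hsv[...,1]>120)&(abs(C[...,2]-115)<6)
print("head",hb.sum(),C[hb].mean(0) if hb.any() else 0)
# mandrel: high white points
m=ok&(C[...,2]>90)&(C[...,2]<125)&(hsv[...,1]<60)&(hsv[...,2]>110)
Q=C[m]; print("mandrel n",len(Q)); 
c=np.median(Q[:,:2],0); vx,vy,x0,y0=cv2.fitLine(Q[:,:2].astype(np.float32),cv2.DIST_HUBER,0,.01,.01).ravel(); print("line",vx,vy,x0,y0)
crop=d["frame"][135:305,215:400]; cv2.imwrite("pics/c1.png",cv2.cvtColor(cv2.resize(crop,None,fx=4,fy=4,interpolation=cv2.INTER_CUBIC)[:600],cv2.COLOR_RGB2BGR))
E
```

```text
plate n 2978 [530.89608249  54.83280381  15.31899449]
rect ((544.2989501953125, 58.46148681640625), (222.9699249267578, 127.78507995605469), 46.32691192626953)
[[421.10086   21.945885]
 [513.5268   -66.29517 ]
 [667.4971    94.97709 ]
 [575.0711   183.21814 ]]
head 419 [603.06478041  90.32686394 115.06567413]
mandrel n 477
line 0.6895996 0.7241909 579.00616 64.147385
```

View pics/c1.png

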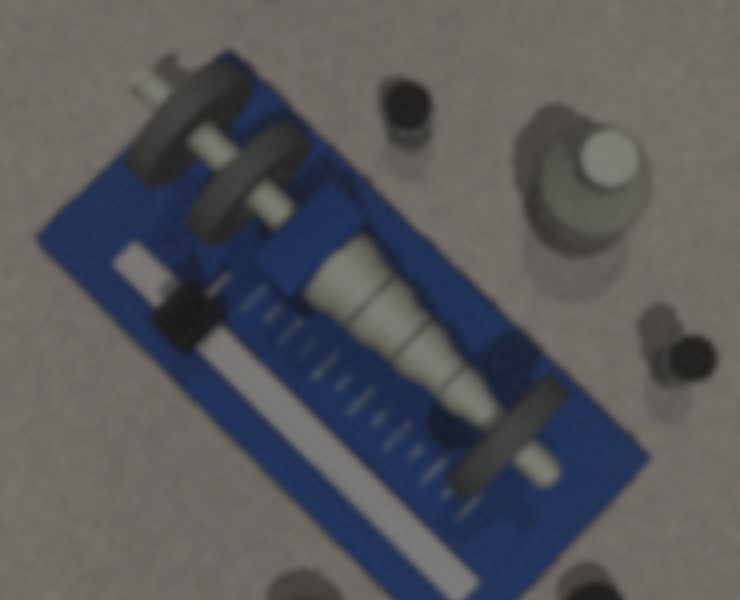

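The crop shows a clean view of the gauge: tip at crop (550,475), hanging collar at (510,437), cursor at (190,315). Next I measure in the gauge frame.

```bash
cat >> h.py <<'E'
YAW=np.radians(46.36); U=np.array([np.cos(YAW),np.sin(YAW)]); X=np.array([U[1],-U[0]])
H=np.array([602.8,90.4])  # headstock centre; tip = H-145U
def g(P): # world -> gauge (x, s from tip, z)
    P=np.asarray(P,float); q=P[...,:2]-(H-145*U); return np.stack([q@X,q@U,P[...,2]],-1)
def wld(G):
    G=np.asarray(G,float).reshape(-1,3); return np.c_[H-145*U+G[:,:1]*X+G[:,1:2]*U,G[:,2]]
E
python3 - <<'E'
from h import *
for n in("top","scene"):
    d=grab(n); C=cloud(d); G=g(C); hsv=cv2.cvtColor(d["frame"],cv2.COLOR_RGB2HSV)
    val=d["range_z"]>0
    hd=val&(abs(G[...,2]-115)<4)&(abs(G[...,0])<32)&(abs(G[...,1]-145)<25)&(hsv[...,1]>120)
    p=G[hd]; print(n,"head x",np.percentile(p[:,0],[2,98]),"s",np.percentile(p[:,1],[2,98]),"z",np.median(p[:,2]))
    for a,b in((20,45),(60,68),(84,92),(108,116)):
        q=val&(G[...,1]>a)&(G[...,1]<b)&(abs(G[...,0])<25)&(G[...,2]>85)&(G[...,2]<116)&(hsv[...,2]>100); p=G[q]
        if len(p): print("  seg",a,b,len(p),"x",np.percentile(p[:,0],[3,50,97]).round(1),"ztop",np.percentile(p[:,2],95).round(1))
    m=val&(abs(G[...,0])<6)&(abs(G[...,2]-98)<8)&(abs(G[...,1])<20); print("  tip s",np.percentile(G[m][:,1],[1,5]))
    for a,b in((5,45),(165,240)):
        q=val&(G[...,1]>a)&(G[...,1]<b)&(abs(G[...,0])<40)&(G[...,2]>106); p=G[q]
        hst=np.histogram(p[:,1],np.arange(a,b+1,4)); print("  collar s",dict(zip(hst[1][:-1],hst[0])))
        if a==5: print("   mid",np.percentile(p[:,1],[3,50,97]),"x",np.percentile(p[:,0],[3,97]),"z",np.percentile(p[:,2],[90,98]))
    q=val&(abs(G[...,0]+62)<20)&(G[...,2]>80)&(G[...,2]<96)&(G[...,1]>100)&(G[...,1]<190); p=G[q]; print("  fin",len(p),p.mean(0),p.min(0),p.max(0))
    q=val&(G[...,2]>60)&(G[...,2]<160)&(G[...,0]>45)&(G[...,0]<140)&(G[...,1]>-60)&(G[...,1]<200); p=G[q]; print("  +x things",p.min(0),p.max(0))
    q=val&(G[...,2]>30)&(G[...,2]<160)&(G[...,0]>-60)&(G[...,0]<60)&(G[...,1]>-90)&(G[...,1]<-3); p=G[q]; print("  front things",len(p),len(p) and p.max(0))
    print(proj(d,wld([[0,0,102],[0,145,115],[-62,150,91]])).round(1))
E
```

```text
top head x [-23.1624748  24.3147452] s [133.1746472  156.99022674] z 115.01415128502475
  seg 20 45 16 x [-2.2  1.4  5. ] ztop 103.9
  seg 60 68 22 x [-4.4  1.4  6.8] ztop 106.0
  seg 84 92 30 x [-5.7  1.5  8.8] ztop 108.6
  seg 108 116 49 x [-8.5  0.5 10.2] ztop 112.4
  tip s [0.21080477 1.55305398]
  collar s {np.int64(5): np.int64(0), np.int64(9): np.int64(0), np.int64(13): np.int64(0), np.int64(17): np.int64(3), np.int64(21): np.int64(82), np.int64(25): np.int64(74), np.int64(29): np.int64(79), np.int64(33): np.int64(34), np.int64(37): np.int64(0), np.int64(41): np.int64(0)}
   mid [21.36863363 27.61237042 34.19505409] x [-24.84786951  25.84858814] z [121.04103962 122.1568633 ]
  collar s {np.int64(165): np.int64(0), np.int64(169): np.int64(0), np.int64(173): np.int64(0), np.int64(177): np.int64(66), np.int64(181): np.int64(69), np.int64(185): np.int64(67), np.int64(189): np.int64(51), np.int64(193): np.int64(0), np.int64(197): np.int64(0), np.int64(201): np.int64(0), np.int64(205): np.int64(0), np.int64(209): np.int64(0), np.int64(213): np.int64(112), np.int64(217): np.int64(73)
[... 1260 characters left out ...]
nt64(10), np.int64(181): np.int64(46), np.int64(185): np.int64(45), np.int64(189): np.int64(52), np.int64(193): np.int64(48), np.int64(197): np.int64(0), np.int64(201): np.int64(0), np.int64(205): np.int64(0), np.int64(209): np.int64(0), np.int64(213): np.int64(4), np.int64(217): np.int64(62), np.int64(221): np.int64(65), np.int64(225): np.int64(62), np.int64(229): np.int64(90), np.int64(233): np.int64(0)}
  fin 38 [-58.57987248 173.53979993  90.13852469] [-67.67987308 168.32678686  80.73248524] [-48.84107847 176.7673254   92.8445509 ]
  +x things [ 80.41299944 -18.28541129  60.03515278] [139.9540744  105.82323307 131.42913786]
  front things 0 0
[[259.5 165.3]
 [336.6 175.8]
 [353.7 171.7]]
```

```bash
cat >> h.py <<'E'
H=H+0.8*X+1.0*U
def tool():
    s=r.read_state(); M=R.from_quat(s["tool_rot"]).as_matrix(); p=s["tcp_pos"]
    print("t",round(s["time_s"],2),"tcp",p.round(1),"gauge",g(p).round(1),"toolY in gauge",np.degrees(np.arctan2(M[:2,1]@U,M[:2,1]@X)).round(1),"z",M[:,2].round(3),"F gauge",np.r_[s["contact_force"][:2]@X,s["contact_force"][:2]@U,s["contact_force"][2]].round(1),"gap",round(s["finger_gap"],1))
    return p,M
def go(Gt):
    p,M=tool(); print("need tool shift cm",((wld(Gt)[0]-p)@M/10).round(2))
E
python3 -c "
from h import *
print(wld([0,-8,200])); go([0,-8,200])"
```

```text
[[498.47996086 -20.15301639 200.        ]]
t 0.25 tcp [179.6 546.  230.9] gauge [-621.5  181.7  230.9] toolY in gauge 115.4 z [-0.    -0.001 -1.   ] F gauge [ 0.2  0.4 -0.8] gap 85.5
need tool shift cm [-47.98 -43.82   3.13]
```

step_arm --travel '[[-3.0,-2.74,0.1],[-3.0,-2.74,0.1],[-3.0,-2.74,0.1],[-3.0,-2.74,0.1],[-3.0,-2.74,0.1],[-3.0,-2.74,0.1],[-3.0,-2.74,0.1],[-3.0,-2.74,0.1]]' --dr '[[0,0,0],[0,0,0],[0,0,0],[0,0,0],[0,0,0],[0,0,0],[0,0,0],[0,0,0]]' --claw '[4.2,4.2,4.2,4.2,4.2,4.2,4.2,4.2]'

```text
time_s: 0.92
tcp_pos: [339.6, 261.2, 223.4]
tool_rot: [0.158, 0.987, 0.0, 0.0]
contact_force: [-0.3, 0.1, 0.3]
finger_gap: 42.2
```

step_arm --travel '[[-3.0,-2.74,0.1],[-3.0,-2.74,0.1],[-3.0,-2.74,0.1],[-3.0,-2.74,0.1],[-3.0,-2.74,0.1],[-3.0,-2.74,0.1],[-3.0,-2.74,0.1],[-3.0,-2.74,0.1]]' --dr '[[0,0,0],[0,0,0],[0,0,0],[0,0,0],[0,0,0],[0,0,0],[0,0,0],[0,0,0]]' --claw '[4.2,4.2,4.2,4.2,4.2,4.2,4.2,4.2]'

```text
time_s: 1.58
tcp_pos: [499.2, -22.3, 215.3]
tool_rot: [0.158, 0.987, 0.0, 0.0]
contact_force: [-0.0, 0.3, 0.4]
finger_gap: 42.0
```

step_arm --travel '[[0,0,0],[0,0,0],[0,0,0],[0,0,0],[0,0,0],[0,0,0],[0,0,0],[0,0,0]]' --dr '[[0,0,7],[0,0,7],[0,0,7],[0,0,7],[0,0,7],[0,0,7],[0,0,7],[0,0,7]]' --claw '[4.2,4.2,4.2,4.2,4.2,4.2,4.2,4.2]'

```text
time_s: 2.25
tcp_pos: [498.6, -20.2, 215.2]
tool_rot: [0.606, 0.796, -0.0, -0.0]
contact_force: [0.5, 0.5, -0.4]
finger_gap: 42.1
```

step_arm --travel '[[0,0,0],[0,0,0],[0,0,0],[0,0,0],[0,0,0],[0,0,0],[0,0,0],[0,0,0]]' --dr '[[0,0,7],[0,0,7],[0,0,7],[0,0,7],[0,0,7],[0,0,7],[0,0,7],[0,0,7]]' --claw '[4.2,4.2,4.2,4.2,4.2,4.2,4.2,4.2]'

```text
time_s: 2.92
tcp_pos: [498.6, -20.2, 215.3]
tool_rot: [0.908, 0.418, -0.0, -0.0]
contact_force: [0.4, 0.1, 0.5]
finger_gap: 41.9
```

```bash
python3 -c "
from h import *
go([0,-8,62]); print(r.read_state()['joints'])"
```

```text
t 2.92 tcp [498.6 -20.2 215.3] gauge [ 1.000e-01 -8.000e+00  2.153e+02] toolY in gauge 3.1 z [-0.  0. -1.] F gauge [0.2 0.4 0.5] gap 41.9
need tool shift cm [-0.000e+00 -1.000e-02  1.533e+01]
[-6.36148448e-02  2.11898072e-01  1.75813420e+00  7.65972609e-05
  1.17166222e+00  6.44154731e-01]
```

step_arm --travel '[[0,0,0],[0,0,3],[0,0,3],[0,0,2.5],[0,0,0]]' --dr '[[0,0,3.1],[0,0,0],[0,0,0],[0,0,0],[0,0,0]]' --claw '[4.2,4.2,4.2,4.2,4.2]'

```text
time_s: 3.33
tcp_pos: [495.0, -20.0, 126.0]
tool_rot: [0.918, 0.396, -0.005, -0.002]
contact_force: [-0.2, 0.0, -0.4]
finger_gap: 42.1
```

```bash
python3 -c "
from h import *
go([0,-8,62]); a=grab('scene')['frame'][90:270,200:440]; b=grab('top')['frame'][130:310,210:450]
im=np.vstack([cv2.resize(i,None,fx=1.66,fy=1.66) for i in (a,b)]);
im=np.clip(im*1.7,0,255).astype(np.uint8)
cv2.imwrite('pics/p2.png',im[...,::-1])"
```

```text
t 3.33 tcp [495. -20. 126.] gauge [ -2.6 -10.2 126. ] toolY in gauge 0.3 z [-0.01   0.001 -1.   ] F gauge [-0.2 -0.1 -0.4] gap 42.1
need tool shift cm [0.26 0.31 6.39]
```

View pics/p2.png

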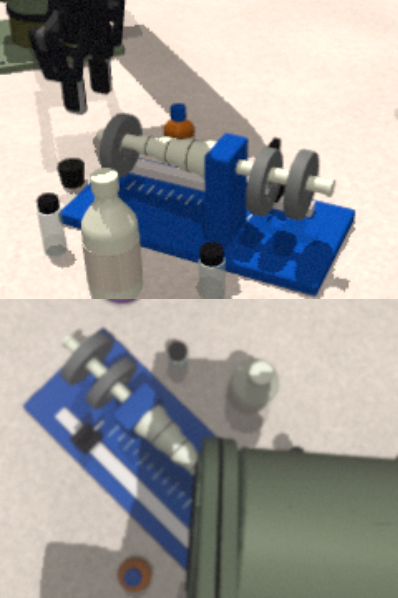

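The fingers (scene panel, about (80,90)) are above and just outside the collar at (120,143), with nothing underneath, so I can descend.

step_arm --travel '[[0,0,2.0],[0,0,2.2],[0,0,2.0],[0,0,0]]' --dr '[[0,0,0],[0,0,0],[0,0,0],[0,0,0]]' --claw '[4.2,4.2,4.2,4.2]'

```text
time_s: 3.77
tcp_pos: [497.8, -20.1, 67.3]
tool_rot: [0.918, 0.396, -0.001, -0.001]
contact_force: [-0.5, 0.1, 0.1]
finger_gap: 41.9
```

```bash
python3 -c "
from h import *
go([0,20,62])"
```

```text
t 3.77 tcp [497.8 -20.1  67.3] gauge [-0.5 -8.5 67.3] toolY in gauge 0.3 z [-0.003  0.    -1.   ] F gauge [-0.4 -0.3  0.1] gap 41.9
need tool shift cm [2.85 0.07 0.52]
```

step_arm --travel '[[0.3,0.03,0.2],[0.4,0,0.2],[0.4,0,0.1],[0.4,0,0],[0.4,0,0],[0.4,0,0],[0.4,0,0],[0.3,0,0]]' --dr '[[0,0,0.3],[0,0,0],[0,0,0],[0,0,0],[0,0,0],[0,0,0],[0,0,0],[0,0,0]]' --claw '[4.2,4.2,4.2,4.2,4.2,4.2,4.2,4.2]'

```text
time_s: 4.43
tcp_pos: [520.3, 1.6, 63.7]
tool_rot: [0.919, 0.394, 0.0, 0.0]
contact_force: [0.4, -1.2, 1.2]
finger_gap: 41.7
```

step_arm --travel '[[0.3,0,0],[0.3,0,0],[0.3,0,0],[0.3,0,0],[0.3,0,0],[0.3,0,0]]' --dr '[[0,0,0],[0,0,0],[0,0,0],[0,0,0],[0,0,0],[0,0,0]]' --claw '[4.2,4.2,4.2,4.2,4.2,4.2]'

```text
time_s: 4.93
tcp_pos: [532.0, 14.7, 63.2]
tool_rot: [0.919, 0.394, -0.0, -0.0]
contact_force: [-0.0, 0.5, 1.2]
finger_gap: 41.6
```

```bash
cat > look.py <<'E'
from h import *
import sys
tool()
for n in("scene","top"):
    d=grab(n); C=cloud(d); G=g(C); hsv=cv2.cvtColor(d["frame"],cv2.COLOR_RGB2HSV)
    q=(d["range_z"]>0)&(G[...,1]>5)&(G[...,1]<128)&(abs(G[...,0])<36)&(G[...,2]>114.5)&(hsv[...,2]>25)&(hsv[...,1]<90); p=G[q]
    if len(p)>20: print(n,len(p),"s",np.percentile(p[:,1],[3,50,97]).round(1),"ztop",np.percentile(p[:,2],97).round(1))
    if n=="scene" and len(sys.argv)>1:
        a=np.clip(cv2.resize(d["frame"][90:270,200:440],None,fx=3,fy=3,interpolation=cv2.INTER_CUBIC)*1.7,0,255).astype(np.uint8); cv2.imwrite(sys.argv[1],a[...,::-1])
E
python3 look.py pics/p3.png
```

```text
t 4.93 tcp [532.   14.7  63.2] gauge [ 0.2 40.3 63.2] toolY in gauge 0.0 z [-0.  0. -1.] F gauge [-0.4  0.3  1.2] gap 41.6
scene 3972 s [21.3 65.5 98.7] ztop 376.0
top 7092 s [ 7.5 44.1 93.8] ztop 435.3
```

View pics/p3.png

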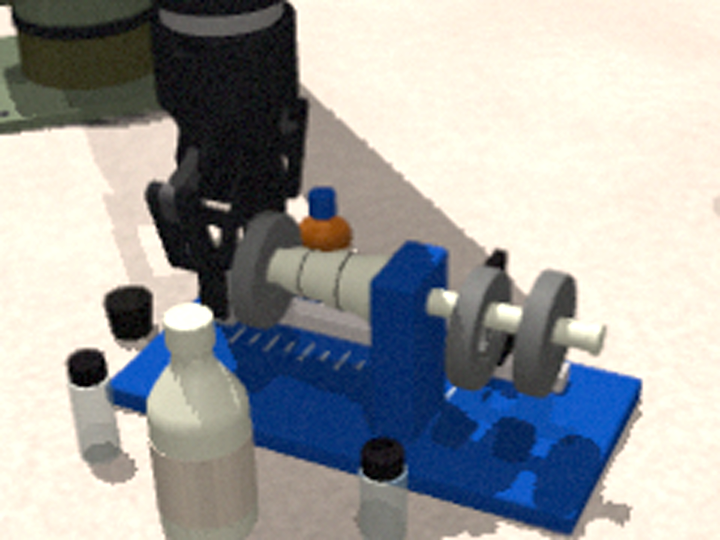

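The collar (crop (265,270)) is square on the fingers and over the first step. I'll continue in smaller steps and watch the force.

step_arm --travel '[[0.2,0,0],[0.2,0,0],[0.2,0,0],[0.2,0,0]]' --dr '[[0,0,0],[0,0,0],[0,0,0],[0,0,0]]' --claw '[4.2,4.2,4.2,4.2]'

```text
time_s: 5.37
tcp_pos: [537.5, 20.2, 63.3]
tool_rot: [0.919, 0.394, -0.0, -0.0]
contact_force: [-0.8, 1.1, 0.2]
finger_gap: 42.4
```

step_arm --travel '[[0.2,0,0],[0.2,0,0],[0.2,0,0],[0.2,0,0]]' --dr '[[0,0,0],[0,0,0],[0,0,0],[0,0,0]]' --claw '[4.2,4.2,4.2,4.2]'

```text
time_s: 5.7
tcp_pos: [542.2, 26.2, 63.1]
tool_rot: [0.919, 0.394, -0.001, -0.001]
contact_force: [-4.0, 1.2, 1.4]
finger_gap: 42.0
```

```bash
python3 -c "
from h import *
tool()"
```

```text
t 5.7 tcp [542.2  26.2  63.1] gauge [-0.4 55.7 63.1] toolY in gauge 0.0 z [-0.002  0.    -1.   ] F gauge [-3.7 -1.9  1.4] gap 42.0
```

step_arm --travel '[[0.2,0,0],[0.2,0,0],[0.2,0,0]]' --dr '[[0,0,0],[0,0,0],[0,0,0]]' --claw '[4.2,4.2,4.2]'

```text
time_s: 5.95
tcp_pos: [545.1, 30.8, 63.3]
tool_rot: [0.919, 0.394, -0.002, -0.001]
contact_force: [-8.1, 1.5, 7.5]
finger_gap: 42.0
```

step_arm --travel '[[0.15,0,0],[0.15,0,0],[0,0,0]]' --dr '[[0,0,0],[0,0,0],[0,0,0]]' --claw '[4.2,4.2,4.2]'

```text
time_s: 6.2
tcp_pos: [547.4, 33.6, 63.7]
tool_rot: [0.919, 0.394, -0.001, -0.001]
contact_force: [-7.9, 2.9, 8.4]
finger_gap: 41.9
```

```bash
python3 look.py pics/p4.png
```

```text
t 6.2 tcp [547.4  33.6  63.7] gauge [-1.7 64.6 63.7] toolY in gauge 0.0 z [-0.004  0.002 -1.   ] F gauge [-7.7 -3.3  8.4] gap 41.9
scene 4381 s [ 44.   88.4 119.2] ztop 376.5
top 8635 s [  8.7  57.1 114.6] ztop 460.4
```

View pics/p4.png

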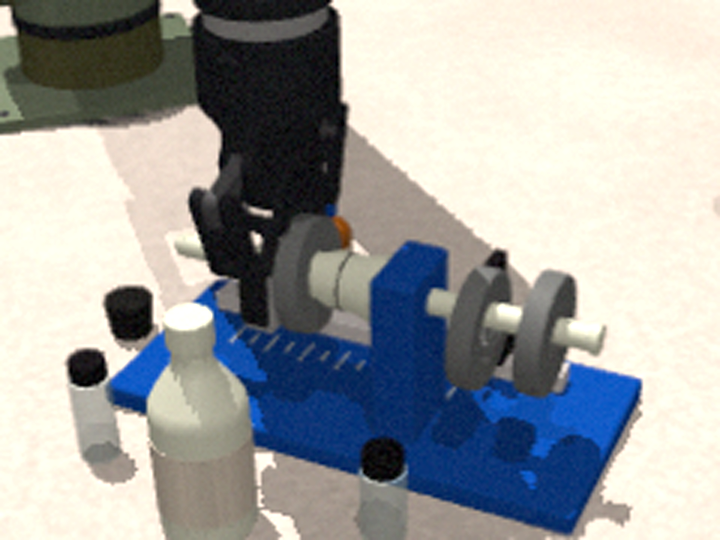

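The collar is now on the 26 mm step with only the 32 mm line still visible. The sideways and upward force (about 8 N) suggests the gripper's knuckles are rubbing the collar's top, so I'll back off, raise, recentre and push again.

step_arm --travel '[[-0.3,0,0],[-0.2,0,0],[0,0,0],[0,0,-0.5],[0,0,-0.5],[0,0,0]]' --dr '[[0,0,0],[0,0,0],[0,0,0],[0,0,0],[0,0,0],[0,0,0]]' --claw '[4.2,4.2,4.2,4.2,4.2,4.2]'

```text
time_s: 6.8
tcp_pos: [547.2, 28.8, 74.6]
tool_rot: [0.919, 0.394, 0.002, 0.001]
contact_force: [0.2, -0.3, 0.7]
finger_gap: 41.8
```

```bash
python3 -c "
from h import *
tool()"
```

```text
t 6.8 tcp [547.2  28.8  74.6] gauge [ 1.4 61.  74.6] toolY in gauge 0.0 z [ 0.003  0.    -1.   ] F gauge [ 0.3 -0.1  0.7] gap 41.8
```

step_arm --travel '[[0.2,-0.08,0],[0.2,0,0],[0.2,0,0],[0,0,0]]' --dr '[[0,0,0],[0,0,0],[0,0,0],[0,0,0]]' --claw '[4.2,4.2,4.2,4.2]'

```text
time_s: 7.13
tcp_pos: [549.7, 34.0, 73.2]
tool_rot: [0.919, 0.394, 0.0, -0.0]
contact_force: [-0.2, 0.5, -0.2]
finger_gap: 41.6
```

step_arm --travel '[[0.15,0,0],[0.15,0,0],[0,0,0]]' --dr '[[0,0,0],[0,0,0],[0,0,0]]' --claw '[4.2,4.2,4.2]'

```text
time_s: 7.38
tcp_pos: [551.5, 36.1, 73.2]
tool_rot: [0.919, 0.394, 0.0, -0.0]
contact_force: [-0.3, -0.9, -0.4]
finger_gap: 42.0
```

```bash
python3 -c "
from h import *
tool()"
```

```text
t 7.38 tcp [551.5  36.1  73.2] gauge [-0.4 69.3 73.2] toolY in gauge 0.0 z [-0.  0. -1.] F gauge [ 0.4 -0.8 -0.4] gap 42.0
```

step_arm --travel '[[0.1,0,0],[0.1,0,0],[0,0,0]]' --dr '[[0,0,0],[0,0,0],[0,0,0]]' --claw '[4.2,4.2,4.2]'

```text
time_s: 7.63
tcp_pos: [552.3, 37.2, 73.2]
tool_rot: [0.919, 0.394, -0.001, -0.0]
contact_force: [-1.5, -1.7, 0.7]
finger_gap: 42.2
```

step_arm --travel '[[0.1,0,0],[0.1,0,0],[0,0,0]]' --dr '[[0,0,0],[0,0,0],[0,0,0]]' --claw '[4.2,4.2,4.2]'

```text
time_s: 7.88
tcp_pos: [552.5, 37.6, 73.1]
tool_rot: [0.919, 0.394, -0.002, 0.0]
contact_force: [-4.9, -5.7, 3.0]
finger_gap: 42.0
```

```bash
python3 look.py pics/p5.png
```

```text
t 7.88 tcp [552.5  37.6  73.1] gauge [-0.8 71.1 73.1] toolY in gauge 0.1 z [-0.004 -0.002 -1.   ] F gauge [ 0.3 -7.5  3. ] gap 42.0
scene 4085 s [ 50.   93.9 118.7] ztop 376.7
top 9405 s [  8.7  61.1 118.5] ztop 476.2
```

step_arm --travel '[[0.1,0,0],[0.05,0,0],[0,0,0]]' --dr '[[0,0,0],[0,0,0],[0,0,0]]' --claw '[4.2,4.2,4.2]'

```text
time_s: 8.23
tcp_pos: [552.5, 37.8, 73.0]
tool_rot: [0.919, 0.394, -0.003, 0.0]
contact_force: [-7.3, -10.0, 3.3]
finger_gap: 41.9
```

```bash
python3 -c "
from h import *
tool()"
```

```text
t 8.23 tcp [552.5  37.8  73. ] gauge [-0.9 71.2 73. ] toolY in gauge 0.1 z [-0.006 -0.004 -1.   ] F gauge [  1.6 -12.2   3.3] gap 41.9
```

View pics/p5.png

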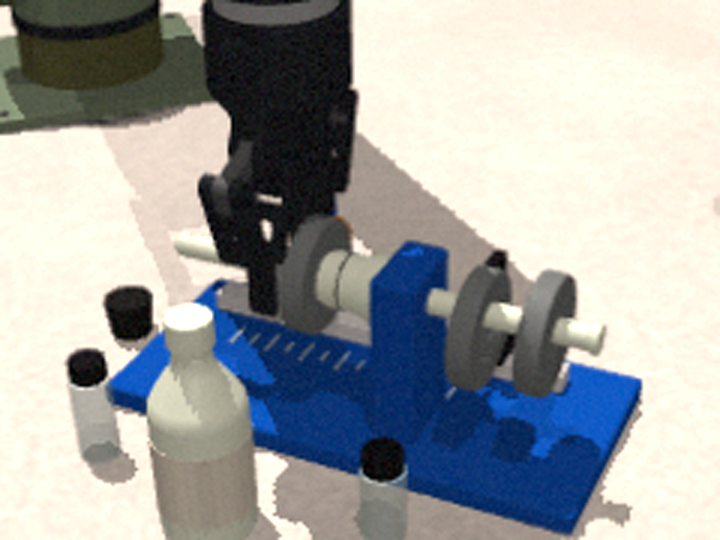

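The collar stopped at TCP s = 71.2: pushing from 7.5 to 12 N moved it only 0.1 mm. The picture shows it upright at crop (315,270), with only the 32 mm line visible beyond it. Now back off, rise and turn.

step_arm --travel '[[-0.5,0,0],[-1.0,0,0],[0,0,0],[0,0,-3],[0,0,-4],[0,0,-4],[0,0,-0.5],[0,0,0]]' --dr '[[0,0,0],[0,0,0],[0,0,0],[0,0,0],[0,0,0],[0,0,0],[0,0,0],[0,0,0]]' --claw '[4.2,4.2,4.2,4.2,4.2,4.2,4.2,4.2]'

```text
time_s: 8.9
tcp_pos: [547.0, 29.3, 191.8]
tool_rot: [0.919, 0.394, 0.004, 0.001]
contact_force: [-0.3, 0.4, -0.0]
finger_gap: 42.1
```

step_arm --travel '[[0,0,0],[0,0,0],[0,0,0],[0,0,0],[0,0,0],[0,0,0],[0,0,0],[0,0,0]]' --dr '[[0,0,-7],[0,0,-7],[0,0,-7],[0,0,-7],[0,0,-7],[0,0,-7],[0,0,-7],[0,0,-7]]' --claw '[4.2,4.2,4.2,4.2,4.2,4.2,4.2,4.2]'

```text
time_s: 9.57
tcp_pos: [544.0, 29.2, 186.3]
tool_rot: [0.624, 0.781, -0.001, -0.001]
contact_force: [-0.6, 0.1, -0.0]
finger_gap: 42.1
```

step_arm --travel '[[0,0,0],[0,0,0],[0,0,0],[0,0,0],[0,0,0],[0,0,0]]' --dr '[[0,0,-7],[0,0,-7],[0,0,-7],[0,0,-7],[0,0,-6],[0,0,0]]' --claw '[4.2,4.2,4.2,4.2,4.2,4.2]'

```text
time_s: 10.07
tcp_pos: [544.0, 29.1, 186.5]
tool_rot: [0.371, 0.929, -0.0, -0.001]
contact_force: [-0.2, 0.3, 0.4]
finger_gap: 42.2
```

```bash
python3 -c "
from h import *
go([-62,170,186])
for n in ('scene','top'):
    d=grab(n); G=g(cloud(d)); v=d['range_z']>0
    q=v&(abs(G[...,0]+62)<20)&(G[...,2]>84)&(G[...,2]<96)&(G[...,1]>130)&(G[...,1]<190); p=G[q]; print(n,'fin',len(p),p.mean(0) if len(p) else '',np.percentile(p[:,1],[5,95]) if len(p) else '')
    q=v&(G[...,1]>66)&(G[...,1]<108)&(abs(G[...,0])<34)&(G[...,2]>114)&(G[...,2]<132); p=G[q]; print('collar',len(p),np.percentile(p[:,1],[3,50,97]) if len(p) else '')
"
```

```text
t 10.07 tcp [544.   29.1 186.5] gauge [ -1.1  59.1 186.5] toolY in gauge 90.1 z [-0.003  0.    -1.   ] F gauge [-0.3  0.1  0.4] gap 42.2
need tool shift cm [ 6.07 11.11  0.04]
scene fin 37 [-59.61432461 172.34901389  90.13832428] [168.1630437  175.14485021]
collar 215 [81.04083323 90.60253436 94.11376266]
top fin 0  
collar 0
```

step_arm --travel '[[1.5,2.8,0],[1.5,2.8,0],[1.5,2.8,0],[1.5,2.8,0],[0,0,0],[0,0,0]]' --dr '[[0,0,0],[0,0,0],[0,0,0],[0,0,0],[0,0,0],[0,0,0]]' --claw '[3.6,3.6,3.6,3.6,3.6,3.6]'

```text
time_s: 10.67
tcp_pos: [578.5, 152.8, 187.3]
tool_rot: [0.371, 0.929, -0.0, -0.001]
contact_force: [0.1, 0.5, 0.6]
finger_gap: 35.7
```

step_arm --travel '[[0,0,3],[0,0,3],[0,0,2],[0,0,0]]' --dr '[[0,0,0],[0,0,0],[0,0,0],[0,0,0]]' --claw '[3.6,3.6,3.6,3.6]'

```text
time_s: 11.0
tcp_pos: [575.0, 149.4, 103.6]
tool_rot: [0.373, 0.928, -0.003, -0.004]
contact_force: [-0.3, -0.5, 0.2]
finger_gap: 35.9
```

```bash
python3 -c "
from h import *
go([-61.5,171,68])
d=grab('scene'); a=np.clip(cv2.resize(d['frame'][90:270,200:440],None,fx=3,fy=3,interpolation=cv2.INTER_CUBIC)*1.7,0,255).astype(np.uint8); cv2.imwrite('pics/p6.png',a[...,::-1])
d=grab('top');print('orange',g(onplane(d,[[290,295]],60)))
"
```

```text
t 11.0 tcp [575.  149.4 103.6] gauge [-61.7 167.5 103.6] toolY in gauge 89.9 z [-0.01  -0.003 -1.   ] F gauge [ 0.2 -0.6  0.2] gap 35.9
need tool shift cm [-0.04  0.38  3.56]
orange [[-126.51809491   27.15860853   60.        ]]
```

View pics/p6.png

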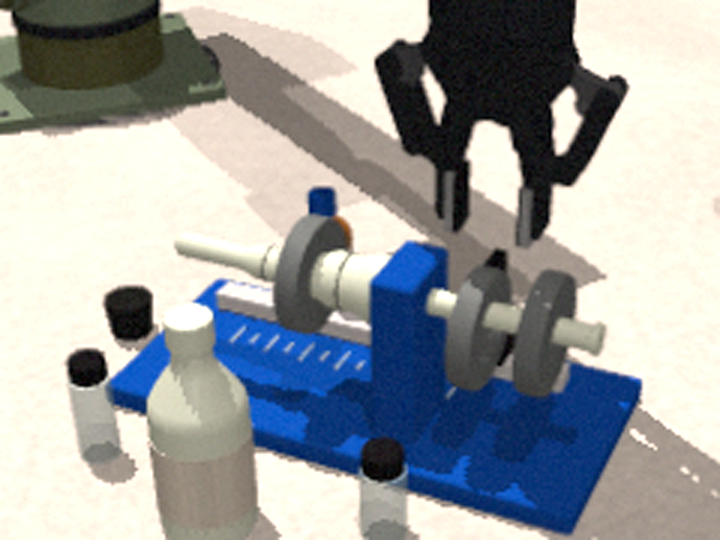

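The fingers straddle the fin (crop (497,262)). The collar stands square on the middle step, with the 20 and 32 mm lines visible on either side. Descend and pinch.

step_arm --travel '[[0,0.2,1.5],[0,0.1,1.9],[0,0,0],[0,0,0]]' --dr '[[0,0,0],[0,0,0],[0,0,0],[0,0,0]]' --claw '[3.6,3.6,3.6,3.6]'

```text
time_s: 11.43
tcp_pos: [581.1, 153.4, 75.4]
tool_rot: [0.372, 0.928, 0.0, 0.0]
contact_force: [0.6, -0.4, 0.5]
finger_gap: 35.7
```

step_arm --travel '[[0,0,0],[0,0,0],[0,0,0],[0,0,0],[0,0,0],[0,0,0]]' --dr '[[0,0,0],[0,0,0],[0,0,0],[0,0,0],[0,0,0],[0,0,0]]' --claw '[2.6,2.0,1.4,0.9,0.5,0.5]' --grip_force 20

```text
time_s: 11.93
tcp_pos: [581.1, 153.7, 75.3]
tool_rot: [0.371, 0.928, 0.0, 0.001]
contact_force: [-1.4, -1.8, 5.5]
finger_gap: 7.4
```

```bash
python3 -c "
from h import *
go([-61.5,89,68])"
```

```text
t 11.93 tcp [581.1 153.7  75.3] gauge [-60.2 174.8  75.3] toolY in gauge 90.0 z [ 0.001  0.    -1.   ] F gauge [ 0.2 -2.2  5.5] gap 7.4
need tool shift cm [ 0.14 -8.58  0.72]
```

step_arm --travel '[[0,-0.6,0],[0,-1.2,0],[0,-1.4,0],[0,-1.4,0],[0,-1.4,0],[0,-1.4,0],[0,-0.8,0],[0,0,0]]' --dr '[[0,0,0],[0,0,0],[0,0,0],[0,0,0],[0,0,0],[0,0,0],[0,0,0],[0,0,0]]' --claw '[0.5,0.5,0.5,0.5,0.5,0.5,0.5,0.5]'

```text
time_s: 12.6
tcp_pos: [523.3, 92.8, 75.2]
tool_rot: [0.372, 0.928, -0.0, 0.001]
contact_force: [-0.6, -0.9, 7.5]
finger_gap: 7.3
```

step_arm --travel '[[0,-0.2,0],[0,0,0],[0,0,0]]' --dr '[[0,0,0],[0,0,0],[0,0,0]]' --claw '[0.5,0.5,0.5]'

```text
time_s: 12.85
tcp_pos: [522.8, 92.3, 75.2]
tool_rot: [0.371, 0.928, 0.0, 0.001]
contact_force: [-1.0, -0.4, 7.9]
finger_gap: 7.3
```

```bash
python3 -c "
from h import *
go([-61.5,89,75])"
```

```text
t 12.85 tcp [522.8  92.3  75.2] gauge [-60.   90.2  75.2] toolY in gauge 90.0 z [ 0.002 -0.    -1.   ] F gauge [-0.5 -1.   7.9] gap 7.3
need tool shift cm [ 0.15 -0.12  0.02]
```

step_arm --travel '[[0,-0.1,0],[0,0,0],[0,0,0],[0,0,0],[0,0,0],[0,0,-2],[0,0,-4],[0,0,-4]]' --dr '[[0,0,0],[0,0,0],[0,0,0],[0,0,0],[0,0,0],[0,0,0],[0,0,0],[0,0,0]]' --claw '[0.5,0.5,1.5,3.0,3.0,3.0,3.0,3.0]'

```text
time_s: 13.52
tcp_pos: [520.4, 91.7, 173.6]
tool_rot: [0.371, 0.928, -0.001, -0.002]
contact_force: [0.7, -0.5, -0.6]
finger_gap: 30.2
```

step_arm --travel '[[-4,0,-0.5],[-4,0,0],[-4,0,0],[-4,0,0],[-4,0,0],[-2,0,0],[0,0,0]]' --dr '[[0,0,0],[0,0,0],[0,0,0],[0,0,0],[0,0,0],[0,0,0],[0,0,0]]' --claw '[3.0,3.0,3.0,3.0,3.0,3.0,3.0]'

```text
time_s: 14.1
tcp_pos: [683.6, -63.4, 177.5]
tool_rot: [0.373, 0.928, -0.001, 0.0]
contact_force: [0.2, -0.7, -0.9]
finger_gap: 29.8
```

```bash
cat > fin.py <<'E'
from h import *
import sys
tool(); ims=[]
for n,box in (('scene',(90,270,200,440)),('top',(130,310,215,455))):
    d=grab(n); C=cloud(d); G=g(C); v=d['range_z']>0; hsv=cv2.cvtColor(d['frame'],cv2.COLOR_RGB2HSV)
    q=v&(abs(G[...,0]+62)<20)&(G[...,2]>84)&(G[...,2]<96)&(G[...,1]>60)&(G[...,1]<190)&(hsv[...,2]<70); p=G[q]; print(n,'fin',len(p),p.mean(0) if len(p) else '',np.percentile(p[:,1],[5,95]) if len(p) else '')
    q=v&(G[...,1]>66)&(G[...,1]<108)&(abs(G[...,0])<34)&(G[...,2]>114)&(G[...,2]<132); p=G[q]; print('collar',len(p),np.percentile(p[:,1],[3,50,97]) if len(p) else '')
    for sgn in(-1,1):
        k=p[p[:,0]*sgn>5]; print('   side',sgn,len(k),np.percentile(k[:,1],[5,50,95]) if len(k) else '')
    a=box; ims.append(cv2.resize(d['frame'][a[0]:a[1],a[2]:a[3]],None,fx=2.4 if n=='top' else .9,fy=2.4 if n=='top' else .9,interpolation=cv2.INTER_CUBIC))
    cv2.imwrite(f'pics/{n}_{sys.argv[1]}.png',d['frame'][...,::-1])
w=max(i.shape[1] for i in ims); ims=[cv2.copyMakeBorder(i,0,0,0,w-i.shape[1],cv2.BORDER_CONSTANT) for i in ims]
cv2.imwrite(f'pics/{sys.argv[1]}.png',np.clip(np.vstack(ims)*1.7,0,255).astype(np.uint8)[...,::-1])
E
python3 fin.py q1
```

```text
t 14.1 tcp [683.6 -63.4 177.5] gauge [163.8  88.5 177.5] toolY in gauge 89.8 z [ 0.    -0.001 -1.   ] F gauge [ 0.6 -0.4 -0.9] gap 29.8
scene fin 57 [-54.47855182  91.01129515  88.91100829] [86.87058321 94.02150076]
collar 216 [80.72644191 90.35498088 94.08315564]
   side -1 26 [82.15954376 93.02134991 93.67711992]
   side 1 152 [80.80124586 88.75292874 93.77805311]
top fin 61 [-61.89595754  88.66348885  91.18524076] [85.09137579 92.41919442]
collar 275 [78.39846579 85.13343401 92.13045803]
   side -1 111 [78.63936687 85.20611251 91.43610258]
   side 1 107 [78.42105357 85.13343401 91.80308729]
```

View pics/q1.png

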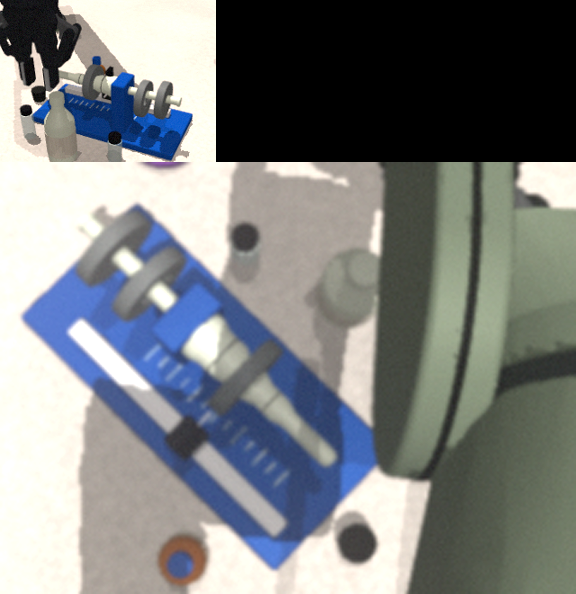

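The top view shows the cursor (block at (186,437)) beside the collar (245,377), with nothing else disturbed. Both cameras put the cursor about 3 mm too far towards the headstock, so I'll check with sub-pixel edges.

```bash
cat > edge.py <<'E'
from h import *
def prof(d,xs,ss,z):
    x,s=np.meshgrid(xs,ss); P=wld(np.c_[x.ravel(),s.ravel(),np.full(x.size,z)])
    m=proj(d,P).astype(np.float32).reshape(len(ss),len(xs),2)
    return cv2.remap(d["frame"].astype(np.float32).mean(2),m[...,0],m[...,1],cv2.INTER_LINEAR).mean(1)
def edges(p,ss,k=2):
    gr=np.gradient(cv2.GaussianBlur(p.astype(np.float32).reshape(-1,1),(1,0),0,None,2.5) if 0 else np.convolve(p,np.ones(5)/5,'same'))[6:-6]; s=ss[6:-6]
    lo,hi=s[gr.argmin()],s[gr.argmax()]; return lo,hi,(lo+hi)/2
for n in("top","scene"):
    d=grab(n); st=.25
    for nm,xs,a,b,z in(("collar",np.arange(-6,6.1,1),66,108,128),("collarL",np.arange(-20,-12,1),66,108,123.9),("collarR",np.arange(13,21,1),66,108,123.9),("fin",np.arange(-70,-53,1),70,108,91),("head",np.arange(-18,18,1),120,170,115)):
        ss=np.arange(a,b,st); p=prof(d,xs,ss,z); print(n,nm,np.round(edges(p,ss),1))
        if n=="top" and nm in("collar","fin"): print(p[::8].round(0))
E
python3 edge.py
```

```text
top collar [77.  91.8 84.4]
[101. 101. 102. 101.  96.  83.  67.  60.  61.  62.  62.  62.  66.  84.
 100. 105. 105. 106. 105. 101.  91.]
top collarL [ 75.2 106.2  90.8]
top collarR [75.2 79.8 77.5]
top fin [74.2 96.8 85.5]
[88. 76. 58. 39. 33. 33. 32. 33. 34. 35. 36. 36. 39. 55. 80. 93. 95. 95.
 95.]
top head [131.  158.  144.5]
scene collar [ 81.5 104.2  92.9]
scene collarL [75.5 92.5 84. ]
scene collarR [80.  87.5 83.8]
scene fin [85.8 96.8 91.2]
scene head [133.8 123.  128.4]
```

```bash
python3 - <<'E'
from h import *
print("cam s",g(r.grab_frame('top')['xyz']))
for k in range(1):
    d=grab('scene'); G=g(cloud(d)); v=d['range_z']>0; rr=np.hypot(G[...,0],G[...,2]-95)
    for nm,lo,hi in(("seated",86,101),("spare1",181,201),("spare2",217,236)):
        q=v&(rr<32)&(rr>19)&(G[...,1]>lo)&(G[...,1]<hi); q=cv2.erode(q.astype(np.uint8),np.ones((3,3)))>0; p=G[q]
        A=np.c_[p[:,0],p[:,2]-95,np.ones(len(p))]; keep=np.ones(len(p),bool)
        for _ in range(6):
            c=np.linalg.lstsq(A[keep],p[keep,1],rcond=None)[0]; e=p[:,1]-A@c; keep=abs(e)<1.5
        print(nm,len(p),keep.sum(),"tilt deg yaw,pitch",np.degrees(np.arctan(c[:2])).round(1),"face s on axis",c[2].round(1))
d=grab('top')
from scipy.ndimage import gaussian_filter1d
def prof(xs,ss,z):
    x,s=np.meshgrid(xs,ss); P=wld(np.c_[x.ravel(),s.ravel(),np.full(x.size,z)]); m=proj(d,P).astype(np.float32).reshape(len(ss),len(xs),2)
    return cv2.remap(d["frame"].astype(np.float32).mean(2),m[...,0],m[...,1],cv2.INTER_LINEAR).mean(1)
ss=np.arange(66,112,.25)
for nm,xs,z in(("carriage",np.arange(-74,-54,1),43),("collar",np.arange(-6,6.1,1),127.5)):
    gr=np.gradient(gaussian_filter1d(prof(xs,ss,z),3)); print(nm,ss[gr.argmin()],ss[gr.argmax()],(ss[gr.argmin()]+ss[gr.argmax()])/2)
# mandrel black lines on the step tops
for z,a,b in((105,54,68),(111,101,117)):
    s2=np.arange(a,b,.25); p=gaussian_filter1d(prof(np.arange(-3,3.1,1),s2,z),2); print("line",s2[p.argmin()],"expected",(a+b)/2)
E
```

```text
cam s [-32.8336529   49.70036086 752.83755856]
seated 92 92 tilt deg yaw,pitch [ 0.3 -0. ] face s on axis 93.5
spare1 180 72 tilt deg yaw,pitch [11.3 -5.1] face s on axis 187.1
spare2 78 35 tilt deg yaw,pitch [ 2.  -4.4] face s on axis 227.1
carriage 75.75 100.0 87.875
collar 76.75 92.0 84.375
line 60.5 expected 61.0
line 108.0 expected 109.0
```

The seated collar is square (tilt under 0.5°) with its middle at about s = 85.5–86, matching a fully home position. The cursor is about 3.3 mm too far on, so I'll re-pinch it and shift it.

step_arm --travel '[[4,0,0],[4,0,0],[4,0,0],[4,0,0],[4,0,0],[2.4,0,0],[0,0,0]]' --dr '[[0,0,0],[0,0,0],[0,0,0],[0,0,0],[0,0,0],[0,0,0],[0,0,0]]' --claw '[3.0,3.0,3.0,3.0,3.0,3.0,3.0]'

```text
time_s: 15.03
tcp_pos: [514.6, 98.0, 179.9]
tool_rot: [0.369, 0.929, 0.0, -0.001]
contact_force: [0.0, 0.2, 0.3]
finger_gap: 30.0
```

```bash
python3 -c "
from h import *
go([-60.5,89,75])"
```

```text
t 15.03 tcp [514.6  98.  179.9] gauge [-69.8  88.6 179.9] toolY in gauge 90.3 z [-0.002  0.001 -1.   ] F gauge [-0.2  0.2  0.3] gap 30.0
need tool shift cm [-0.96  0.04 10.49]
```

step_arm --travel '[[-0.9,0,2],[0,0,3.5],[0,0,3.2],[0,0,1.7],[0,0,0],[0,0,0]]' --dr '[[0,0,0],[0,0,0],[0,0,0],[0,0,0],[0,0,0],[0,0,0]]' --claw '[3.0,3.0,3.0,3.0,3.0,3.0]'

```text
time_s: 15.53
tcp_pos: [525.7, 88.7, 75.2]
tool_rot: [0.371, 0.929, -0.0, -0.0]
contact_force: [0.6, -0.6, 0.9]
finger_gap: 30.1
```

step_arm --travel '[[0,0,0],[0,0,0],[0,0,0],[0,0,0],[0,0,0],[0,0,0]]' --dr '[[0,0,0],[0,0,0],[0,0,0],[0,0,0],[0,0,0],[0,0,0]]' --claw '[2.0,1.4,0.9,0.5,0.5,0.5]'

```text
time_s: 16.03
tcp_pos: [526.7, 88.7, 76.9]
tool_rot: [0.371, 0.929, 0.001, 0.001]
contact_force: [-0.5, -0.7, 6.0]
finger_gap: 7.2
```

```bash
python3 -c "
from h import *
go([-60.5,85.7,75])"
```

```text
t 16.03 tcp [526.7  88.7  76.9] gauge [-54.7  90.2  76.9] toolY in gauge 90.0 z [ 0.003  0.    -1.   ] F gauge [ 0.1 -0.8  6. ] gap 7.2
need tool shift cm [ 0.58 -0.45  0.19]
```

step_arm --travel '[[0,-0.2,0],[0,-0.2,0],[0,0,0],[0,0,0]]' --dr '[[0,0,0],[0,0,0],[0,0,0],[0,0,0]]' --claw '[0.5,0.5,0.5,0.5]'

```text
time_s: 16.37
tcp_pos: [524.3, 86.1, 76.9]
tool_rot: [0.372, 0.928, 0.001, 0.002]
contact_force: [-1.0, 0.7, 5.2]
finger_gap: 7.3
```

```bash
python3 -c "
from h import *
tool()"
```

```text
t 16.37 tcp [524.3  86.1  76.9] gauge [-54.7  86.7  76.9] toolY in gauge 90.0 z [ 0.004  0.001 -1.   ] F gauge [-1.2 -0.1  5.2] gap 7.3
```

step_arm --travel '[[0,0,0],[0,0,0],[0,0,0],[0,0,-2],[0,0,-4],[0,0,-4],[0,0,0]]' --dr '[[0,0,0],[0,0,0],[0,0,0],[0,0,0],[0,0,0],[0,0,0],[0,0,0]]' --claw '[1.5,3.0,3.0,3.0,3.0,3.0,3.0]'

```text
time_s: 16.95
tcp_pos: [527.3, 86.4, 182.6]
tool_rot: [0.371, 0.928, 0.004, 0.006]
contact_force: [1.4, 0.1, 0.4]
finger_gap: 29.8
```

step_arm --travel '[[4,0,0],[4,0,0],[4,0,0],[4,0,0],[2,0,0],[0,0,0],[0,0,0]]' --dr '[[0,0,0],[0,0,0],[0,0,0],[0,0,0],[0,0,0],[0,0,0],[0,0,0]]' --claw '[3.0,3.0,3.0,3.0,3.0,3.0,3.0]'

```text
time_s: 17.53
tcp_pos: [392.1, 210.4, 175.3]
tool_rot: [0.37, 0.929, 0.0, 0.0]
contact_force: [0.2, -1.4, 0.2]
finger_gap: 29.6
```

```bash
cat > rel.py <<'E'
from h import *
from scipy.ndimage import gaussian_filter1d
d=grab('top')
def prof(xs,ss,z):
    x,s=np.meshgrid(xs,ss); P=wld(np.c_[x.ravel(),s.ravel(),np.full(x.size,z)]); m=proj(d,P).astype(np.float32).reshape(len(ss),len(xs),2)
    return cv2.remap(d["frame"].astype(np.float32).mean(2),m[...,0],m[...,1],cv2.INTER_LINEAR).mean(1)
ss=np.arange(66,112,.25)
for nm,xs,z in(("carriage",np.arange(-74,-54,1),43),("collar",np.arange(-6,6.1,1),127.5)):
    gr=np.gradient(gaussian_filter1d(prof(xs,ss,z),3)); print(nm,ss[gr.argmin()],ss[gr.argmax()],(ss[gr.argmin()]+ss[gr.argmax()])/2)
E
python3 fin.py q2; python3 rel.py
```

```text
t 17.53 tcp [392.1 210.4 175.3] gauge [-236.1   85.4  175.3] toolY in gauge 90.2 z [ 0. -0. -1.] F gauge [ 1.1 -0.9  0.2] gap 29.6
scene fin 56 [-55.14843081  88.34834941  89.14264248] [84.00792076 91.2785305 ]
collar 215 [81.31664259 90.66510376 94.2626852 ]
   side -1 23 [82.5046552  93.39390793 93.85525839]
   side 1 149 [81.40862028 89.092016   93.923943  ]
top fin 63 [-62.02403188  85.14547346  91.13133602] [81.56709814 88.72737551]
collar 278 [78.37748504 85.05333188 92.03265115]
   side -1 112 [78.63277622 84.85038837 91.31999872]
   side 1 108 [78.43315928 85.1031038  91.75630816]
carriage 73.25 97.25 85.25
collar 77.25 94.5 85.875
```

View pics/q2.png

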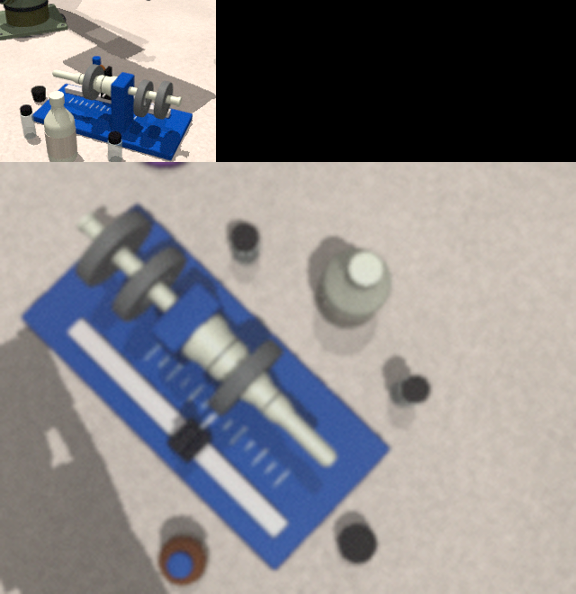

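The last picture shows the pointer (from the fin at (190,437)) aimed at the middle of the seated collar (245,377). The spares and bottles haven't moved and the arm is clear, so I'm handing in.

```bash
python3 -c "
from rig import r
print(r.hand_in())"
```

```text
the job is handed in; nothing more can be done
None
```

The job was handed in at about 17.7 s, with the arm clear of everything. The hanging collar is seated on the 26 mm step and the cursor pointer is in line with its middle.

**Collar:** I pushed it with two fingers straddling the mandrel. It stopped hard: raising the push from 7.5 to 12 N moved it only about 0.1 mm. Afterwards its face measured square to within 0.5°. Its front face is at the start of the next ramp, with its middle about 85–86 mm from the tip.

**Cursor:** I placed it once, and the cameras showed it about 3.4 mm too far towards the headstock. I pinched it again and moved it back.

**Last checks:**

| Check | Pointer/fin (mm) | Collar middle (mm) |
|---|---|---|
| Top camera, depth | 85.1 | 85.2 |
| Top camera, edges | 85.25 | 84.4 (earlier), 85.9 (last, affected by a shadow) |
| Scene camera | 87.6–88.3 | 86.5–87.8 |

- **Spread:** the readings agree to within about 1 mm, apart from one pairing in the scene camera at 1.8 mm. That camera reads about 2 mm long throughout.
- **Disagreement:** working from the gripper's position and an assumed finger width gave a collar middle of about 89 mm. I trusted the cameras instead.
- **During the first push:** the gripper rubbed something, probably the collar's top, at up to about 11 N. I raised the gripper and finished the push without it.

The spare collars and the bottles show no movement in the final picture.

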